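Hook the mould tray out from under the instrument shelf

TASK

Take the hooked rod by its handle block, reach its hook under the shelf's ledge, drop it into the hidden pull eye of the tray that carries the tall steel mould, and pull that tray towards the robot until its whole eye is out from under the ledge. Pull with the hook, not the fingers, and leave the other tray where it is. Finally stand the rod upright on the bench and let go of it (the hook may stay in the eye).

Things in the scene. Friction and masses are not known exactly. Their poses are not given: they have to be found in the camera images.
- handle (a point): Centre of the grey handle block of the loose hooked rod (0.3 kg). Block 80 (x) x 30 (y) x 60 (z) mm, stands on the bench, underside 30 mm below this point; grip it across y. z up, x along the rod: an 8 mm steel rod leaves the +x end 15 mm above this point, runs level to 130 mm ahead of it and bends straight down as a prong ending 26 mm below it.
- hook_tip (a point): Lower end of the rod's prong: 130 mm along x from the handle point and 26 mm below it. Prong 8 mm thick, 41 mm long from the rod's centre line to this tip. Axes as the handle's.
- mould_tray: Tray to pull: aluminium, 200 x 130 mm, with one steel mould 90 mm wide, 90 tall, on it; slides in guides, about 3 N, stays put. Origin: centre of its eye, a level steel ring, inner 34, outer 46, 6 mm thick, 30 mm above the bench, starting 30 to 50 mm behind the ledge's front edge; it can come 80 mm out. x level, away from robot (tray rim at 40, mould axis at 172 mm); pull along -x.
- core_tray: The other tray, to be left alone: same tray, eye, origin and axes, but it carries two short pale stone cores, 50 mm wide and 35 mm tall. The trays lie side by side, 166 mm between centre lines, in either order; their backs with the loads show beyond the shelf.
- ledge: Fixed white shelf board over both trays' eyes: 400 (y) x 130 (x) x 16 mm, underside 140 mm above the bench, on end panels at y = +-192 mm. Origin on the bench, straight below the middle of the board's front edge (towards the robot); x points away from the robot, parallel to the trays' x; board covers x = 0 to 130 mm.
There are look-alikes about, which are no part of the job. Several things look just like the part that bears handle: the one meant starts farthest to the robot's right.

How it is judged:
By the outcome, as a careful person would: the job done as asked, in the order asked, and still so for the second after the job is handed in, with the robot touching nothing.
It also fails if it takes over 42 s, if anything falls off the work surface, if the arm or the gripper's body presses on something with over 40 N, if the wrist force passes 120 N, or if a joint passes its speed limit or range.

ROBOT

A 6-joint arm with a two-finger parallel gripper is mounted at the origin on the work surface. World frame = base frame: x ahead of the robot, y to its left, z up, the work surface at z = 0. Lengths are in m, angles in rad, forces in N, time in s.
With the tool pointing down it reaches from about 0.325 to 0.775 m from the base axis. Payload 9.3 kg.
Tool frame: the origin (TCP) lies on the centre line of the jaws, within the pads' length; the fingertips stand 17 mm ahead of it and the grasp point (between the pads) lies 2 mm behind it; z points along the fingers, y is the direction in which the jaws open and shut (so a half turn about z gives the same grasp; the last joint's range is limited). The gripper opens to 85 mm and grips with 20 to 120 N. Pads are 22 mm wide; open, the fingers measure 114 mm over their backs; the gripper's body (76 mm by 85 mm) begins 54 mm behind the grasp point. The pads swing forward as they close: fully open they stand 13 mm farther back than shut.
Start: joints at [-1.308, 0.259, 0.021, 1.334, 0, 1.418], TCP at [0.222, -0.503, 0.248] pointing down, gripper open.
Joint ranges: [-3.04, 3.04], [-0.91, 1.82], [-1.04, 1.36], [-1.92, 1.95], [-1.52, 1.45], [-3.14, 3.14]. Speed limits (rad/s): [2.22, 2.22, 2.79, 3.14, 3.14, 3.14].

INTERFACE

Orientations are given as a unit quaternion [w, x, y, z].
In Python, from workcell import status, capture, ctrl gives the robot as it stands. The module is installed in compiled form; this text tells all that it offers.
- The arm moves only by the tool play_rows, never from a script. Its arguments are lists of equal length, an entry for each row: "translation": the shift along the tool's x, y, z in cm, a list of three; "spin": the turn about the tool's z in degrees; "gripper": the closure, from 0 (fully open) to 1 (shut). A call has 1 to 12 rows; each row shifts and turns the commanded pose from where the row before left it, along the tool's axes as they then stand; what a row does not reach is not made up. A row lasts 1/8 s, in which the tool goes at most 62.5 mm and 10.7 degrees, less where a joint would pass 70% of its speed; a pose out of reach is approached as far as the arm can. A call is refused whole if a number of a shift passes 6.25 or a number of a turn 10.7, either way. A call with a gripper value outside its range is refused whole. The fingers move at their own pace and stop on an object; "grip_force" is the grip in N (left out, the last holds). Time passes only in rows, so rows that do not move let the fingers close. It gives the time, the measured TCP pose, the force and the opening at its end, in the units of the state.
- status.read_state(): the state, without advancing time (a new reading comes with each control period).
- capture(name): name is "side" or "top"; returns a dict with "frame" (420x560x3 uint8, red, green, blue), "z_map" (420x560 float32, m along the optical axis (not along the pixel's ray), 0 where there is no reading), "K" (3x3 intrinsics, pixels), "k1" (the pictures are not rectified: a ray, as slopes to the right and down, at radius r is drawn at 1 + k1 r^2 times it, then the intrinsics apply), "cam_to_world" (4x4, takes a point from camera to world coordinates). Camera axes: x right, y down, z forward; pixel columns grow to the right and rows downward; lengths in m; the calibration is good to about 2 mm. A picture is of the moment at which its call begins.
- ctrl.hand_in(): hands the job in, once; it reports no verdict.
The state is a dict: "clock": time; "joint_pos": joint angles; "joint_velocities": joint speeds; "effort": joint torques, N m; "tcp_pos": TCP position; "orientation": TCP orientation; "contact_force": force on the tool from outside, world axes, zero at the start; "wrist_torque": the same for the moment, N m; "width": finger opening in m.
Only numpy, scipy, OpenCV 4.12 (cv2) and the standard library are available. Lean on these libraries where they do the work, as an engineer would, in place of code of your own. Each camera call takes 0.05 s, during which the arm holds its last target.

## Working session

There is one attempt and no reset: what is moved stays moved. The work goes in short steps, Python scripts to look and compute and a tool call to move; the robot and the scene stay as the last step left them, time stands still between calls to the robot, and variables do not carry over. Pictures are saved under pics/ and viewed, and the job is handed in when it is done.

Besides the shell and the picture viewer there is one more tool, called after ">>>" as name([rows], argument=value, ...), one row to a line, values as JSON. play_rows: Moves the arm, as the interface text tells. Its arguments: {"type":"object","properties":{"translation":{"type":"array"},"spin":{"type":"array"},"gripper":{"type":"array"},"grip_force":{"type":"number"}},"required":["translation","spin","gripper"]}

```bash
mkdir -p pics
cat > h.py <<'E'
import numpy as np, cv2
from workcell import status, capture, ctrl
def grab(n,tag):
    c=capture(n); np.savez(f'{tag}.npz',**{k:np.asarray(v) for k,v in c.items()})
    cv2.imwrite(f'pics/{tag}.png',c['frame'][:,:,::-1]); return c
def load(tag): return dict(np.load(f'{tag}.npz'))
def ray(c,u,v):
    K=c['K'];p=cv2.undistortPoints(np.array([[[u,v]]],float),K,np.array([float(c['k1']),0,0,0,0]))
    return np.array([p[0,0,0],p[0,0,1],1.0])
def pt(c,u,v,z=None):
    r=ray(c,u,v);T=c['cam_to_world']
    if z is None:
        d=c['z_map'][int(round(v)),int(round(u))]; return T[:3,:3]@(r*d)+T[:3,3]
    w=T[:3,:3]@r; s=(z-T[2,3])/w[2]; return T[:3,3]+s*w
def cloud(c):
    H,W=c['z_map'].shape;u,v=np.meshgrid(np.arange(W),np.arange(H))
    p=cv2.undistortPoints(np.stack([u,v],-1).reshape(-1,1,2).astype(float),c['K'],np.array([float(c['k1']),0,0,0,0])).reshape(H,W,2)
    r=np.dstack([p,np.ones((H,W))])*c['z_map'][...,None]
    T=c['cam_to_world']; return r@T[:3,:3].T+T[:3,3]
def crop(c,tag,x0,y0,x1,y1,s):
    cv2.imwrite(f'pics/{tag}.png',cv2.resize(c['frame'][y0:y1,x0:x1,::-1],None,fx=s,fy=s,interpolation=cv2.INTER_CUBIC))
E
python3 - <<'E'
from h import *
for n in('side','top'):
    c=grab(n,n+'0'); print(n,c['cam_to_world'].round(3),c['K'],c['k1'])
print(status.read_state())
E
```

```text
side [[-0.776 -0.297  0.556  0.056]
 [-0.63   0.393 -0.669  0.497]
 [-0.02  -0.87  -0.493  0.472]
 [ 0.     0.     0.     1.   ]] [[463.65358316   0.         278.30502583]
 [  0.         463.65358316 205.66914422]
 [  0.           0.           1.        ]] -0.020829123026047038
top [[ 0.014 -0.981  0.193  0.319]
 [-1.    -0.013  0.006 -0.036]
 [-0.003 -0.193 -0.981  1.035]
 [ 0.     0.     0.     1.   ]] [[496.28390256   0.         274.77448351]
 [  0.         496.28390256 220.78045047]
 [  0.           0.           1.        ]] -0.022436073503736803
{'clock': 0.1, 'joint_pos': array([-1.30762217e+00,  2.59110459e-01,  2.08611885e-02,  1.33368799e+00,
        4.05397196e-06,  1.41821586e+00]), 'joint_velocities': array([ 0.00043255, -0.00095291,  0.00176662,  0.0007037 ,  0.00120136,
        0.00038798]), 'effort': array([ 4.11199537e-03, -5.56694055e+01,  3.45071912e+01,  1.15603802e-02,
       -1.76577560e-04, -1.61700814e-05]), 'tcp_pos': array([ 0.22208311, -0.50292952,  0.24774969]), 'orientation': array([-5.69704854e-04,  9.78471048e-01,  2.06383341e-01, -2.95049398e-05]), 'contact_force': array([-0.02700907,  0.26375602, -0.04591837]), 'wrist_torque': array([-0.02300762, -0.00899192,  0.04854365]), 'width': 0.08576772134342488}
```

View pics/side0.png

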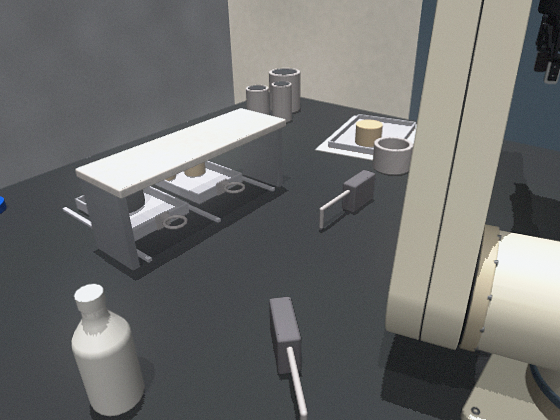

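View pics/top0.png

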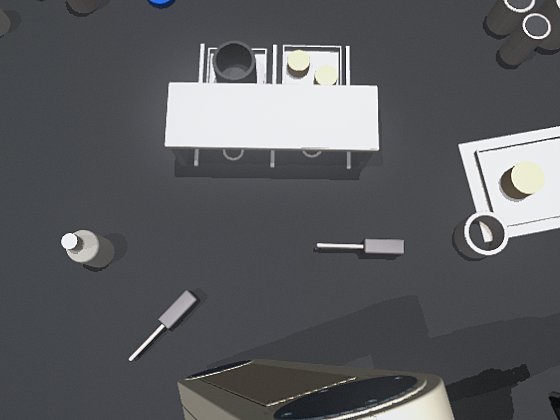

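The top view shows two rods, with handles at (180,308) and (384,246). The mould tray (dark tall cylinder, 235,60) is on the left and its eye is at about (233,153). The right-hand rod fits "farthest to the robot's right", but the arm may be hiding another one. I'll measure and enlarge it.

Run:
```python
from h import *
c=load('top0'); P=cloud(c)
crop(c,'hand0',300,210,440,280,5.5)
crop(c,'ledge0',150,30,400,190,3)
f=P.reshape(-1,3)
# handle points
m=(P[...,2]>0.05)&(P[...,2]<0.075)
w=np.zeros(m.shape,bool); w[225:270,355:415]=1
q=(m&w); pts=P[q]; print('handle top n',len(pts),pts.mean(0))
r=cv2.minAreaRect((pts[:,:2]*1000).astype(np.float32)); print(r)
w[:]=0;w[225:270,305:362]=1
q=w&(P[...,2]>0.035)&(P[...,2]<0.07); pts=P[q]; print('rod',len(pts),pts.mean(0)); print(cv2.minAreaRect((pts[:,:2]*1000).astype(np.float32)))
# ledge
w[:]=0;w[70:165,150:400]=1
q=w&(P[...,2]>0.145)&(P[...,2]<0.167); pts=P[q]; print('ledge',len(pts),pts.mean(0)); print(cv2.minAreaRect((pts[:,:2]*1000).astype(np.float32)))
# tall
for uv in [(235,60),(298,62),(326,75)]: print(uv,pt(c,*uv))
print('eye', [pt(c,u,v) for u,v in [(232,157),(312,155)]])
```

```text
handle top n 631 [ 0.46303399 -0.24517644  0.06008913]
((464.07366943359375, -238.6531982421875), (94.35205078125, 30.424758911132812), 88.7859878540039)
rod 184 [ 0.46506758 -0.15862826  0.0489435 ]
((465.43243408203125, -158.86260986328125), (90.25275421142578, 8.925148963928223), 88.62117004394531)
ledge 13784 [ 0.69132445 -0.02317468  0.15707556]
((694.6951293945312, -22.5220947265625), (400.6689758300781, 130.6342315673828), 89.55420684814453)
(235, 60) [0.87505747 0.06215772 0.0346465 ]
(298, 62) [ 0.86482987 -0.07586735  0.04744871]
(326, 75) [ 0.83662827 -0.13665544  0.04437767]
eye [array([0.6614434 , 0.06463199, 0.00534273]), array([ 0.65882021, -0.1069508 ,  0.03305318])]
```

View pics/hand0.png

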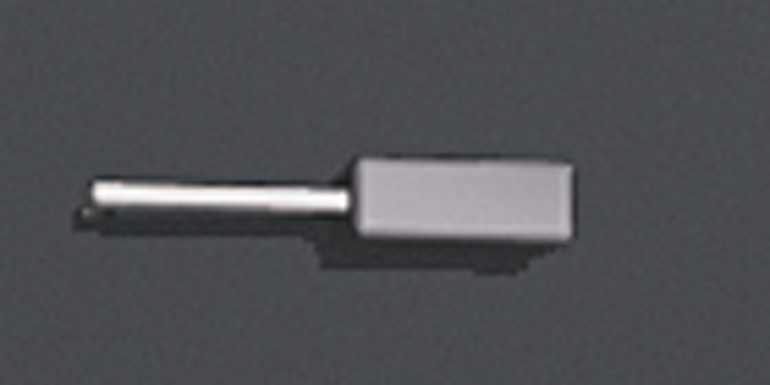

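View pics/ledge0.png

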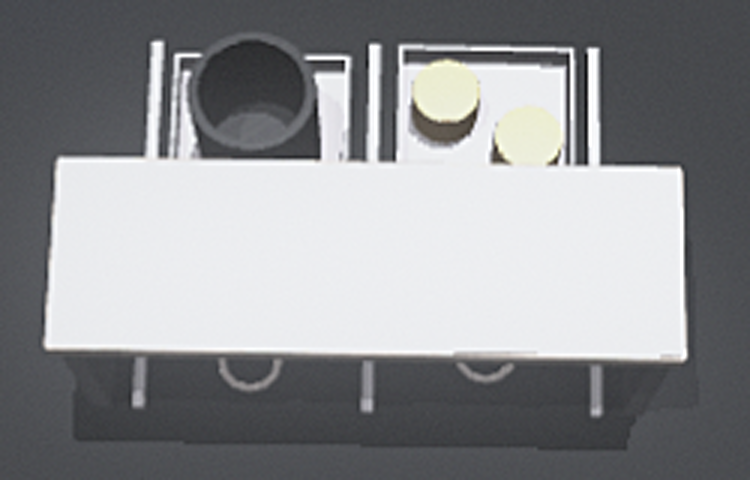

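Run:
```python
from h import *
c=load('side0')
crop(c,'ring0',130,170,270,270,5.5)
crop(c,'hand0s',300,150,420,240,6)
t=load('top0')
for u,v in [(357,158),(572,162),(572,240),(357,238)]: print(pt(t,300+u/5.5,210+v/5.5,.06).round(4))
a=pt(t,300+93/5.5,210+194/5.5,.049);b=pt(t,300+347/5.5,210+200/5.5,.049);print('rod',a.round(4),b.round(4))
for u,v in [(46,349),(685,359),(682,168),(56,157)]: print('ledge',pt(t,150+u/3,30+v/3,.156).round(4))
print('ringfront',pt(t,150+250/3,30+390/3,.033),pt(t,150+486/3,30+381/3,.033))
```

```text
[ 0.4769 -0.2101  0.06  ]
[ 0.4765 -0.2879  0.06  ]
[ 0.4481 -0.2868  0.06  ]
[ 0.4478 -0.2095  0.06  ]
rod [ 0.4642 -0.1155  0.049 ] [ 0.4632 -0.2081  0.049 ]
ledge [0.6307 0.1749 0.156 ]
ledge [ 0.6292 -0.2215  0.156 ]
ledge [ 0.7569 -0.2232  0.156 ]
ledge [0.7596 0.176  0.156 ]
ringfront [0.64567137 0.05890907 0.033     ] [ 0.65441758 -0.10694996  0.033     ]
```

View pics/ring0.png

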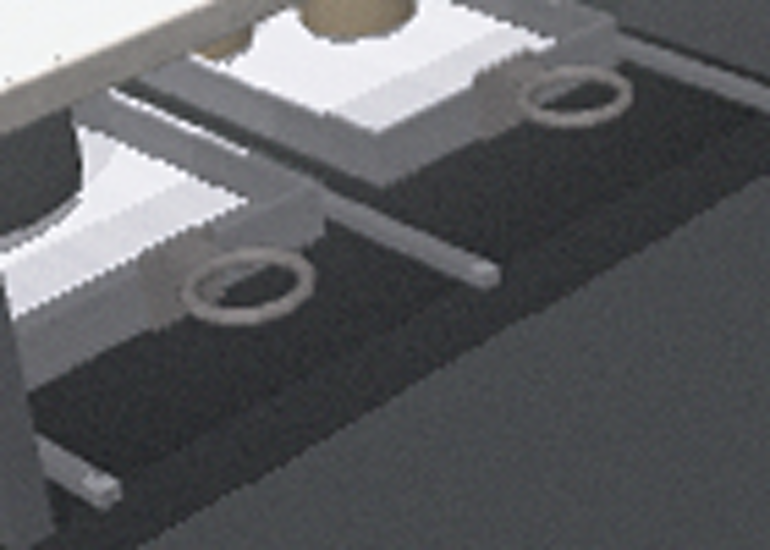

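View pics/hand0s.png

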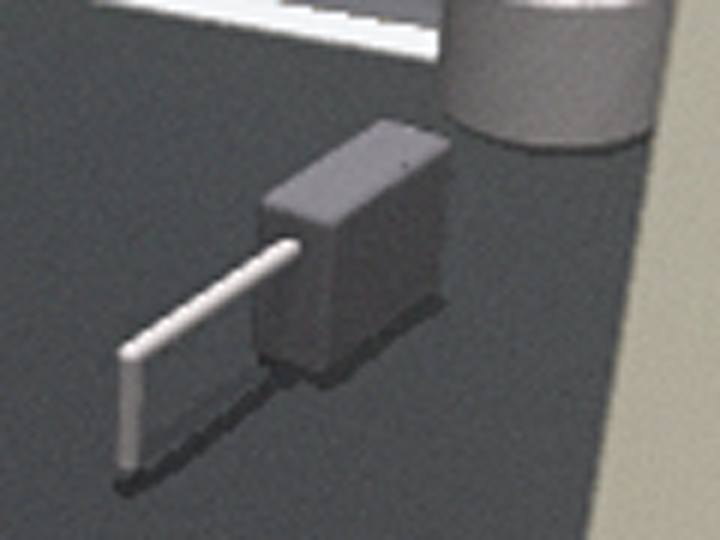

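>>> play_rows([
  [0,0,0],
  [0,0,0],
  [0,0,0],
  [0,0,0],
  [0,0,0],
  [0,0,0],
  [0,0,0],
  [0,0,0],
  [0,0,0],
  [0,0,0],
  [0,0,0],
  [0,0,0],
], spin=[-10.7,-10.7,-10.7,-10.7,-10.7,-10.7,-10.7,-10.7,-10.7,-10.7,-10.7,-10.7], gripper=[0,0,0,0,0,0,0,0,0,0,0,0], grip_force=60)

```text
clock: 1.6
tcp_pos: [0.2221, -0.503, 0.2479]
orientation: [-0.0, 0.237, 0.971, 0.0]
contact_force: [-0.6, 0.1, -0.2]
width: 0.0852
```

>>> play_rows([
  [0,0,0],
  [0,0,0],
  [0,0,0],
  [0,0,0],
  [0,0,0],
  [0,0,0],
  [0,0,0],
  [0,0,0],
  [0,0,0],
  [0,0,0],
  [0,0,0],
], spin=[-10.7,-10.7,-10.7,-10.7,-10.7,-10.7,-10.7,-10.7,-10.7,-10.7,-10.3], gripper=[0,0,0,0,0,0,0,0,0,0,0])

```text
clock: 2.98
tcp_pos: [0.2221, -0.503, 0.2479]
orientation: [0.0, -0.706, 0.708, 0.0]
contact_force: [0.3, -0.7, -0.1]
width: 0.0855
```

>>> play_rows([
  [-4.1,-4.0,0],
  [-4.1,-4.0,0],
  [-4.1,-4.0,0],
  [-4.1,-4.0,0],
  [-4.1,-4.0,0],
  [-4.1,-4.0,0],
  [0,0,0],
], spin=[0,0,0,0,0,0,0], gripper=[0,0,0,0,0,0,0])

```text
clock: 3.85
tcp_pos: [0.4661, -0.2562, 0.2479]
orientation: [0.0, -0.706, 0.708, 0.0]
contact_force: [0.1, -0.9, 0.8]
width: 0.0854
```

Run:
```python
from h import *
c=grab('top','top1');s=grab('side','side1'); st=status.read_state(); print(st['joint_pos'],st['tcp_pos'],st['orientation'])
cv2.imwrite('pics/both1.png',cv2.resize(np.hstack([c['frame'],s['frame']])[:,:,::-1],(800,300)))
# ring position from side, outer ellipse points
crop(s,'ring1',155,200,200,240,16)
```

```text
[-6.65998397e-01  2.27573289e-01 -2.15707050e-02  1.32244886e+00
 -2.96591391e-04 -2.23029672e+00] [ 0.46432335 -0.25863144  0.24790271] [-1.95906105e-04 -7.04805640e-01  7.09400330e-01  3.77131109e-04]
```

View pics/top1.png

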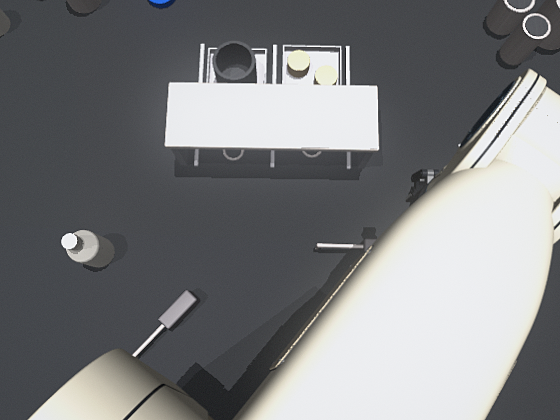

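View pics/side1.png

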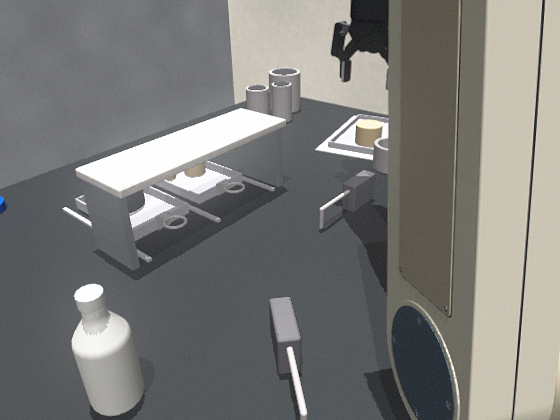

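View pics/ring1.png

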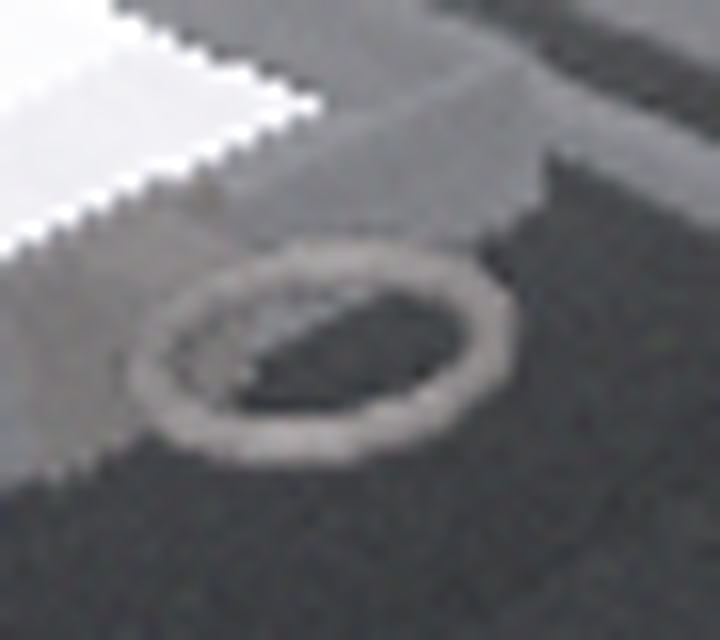

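Run:
```python
from h import *
H=np.zeros((60,60),int)
for t in('top0','top1','side0','side1'):
    P=cloud(load(t)).reshape(-1,3); ok=(abs(P[:,2])<.015)
    i=((P[ok,0]+0.1)/.02).astype(int); j=((P[ok,1]+.7)/.02).astype(int)
    k=(i>=0)&(i<60)&(j>=0)&(j<60); np.add.at(H,(i[k],j[k]),1)
print('rows x from -.1 step .02, cols y -.7.. step .02 to 0')
for i in range(0,36): print('%5.2f '%(-.1+.02*i),''.join('#' if H[i,j]>3 else '.' for j in range(0,36)))
c=load('side1')
# ring: outer ellipse fit on crop /16
o=[(128,365),(520,320),(330,240),(315,470),(200,275),(490,390),(440,250),(200,455)]
Q=np.array([pt(c,155+u/16,200+v/16,.031)[:2] for u,v in o]); 
A=np.c_[2*Q,np.ones(len(Q))]; s=np.linalg.lstsq(A,(Q**2).sum(1),rcond=None)[0]; print('ring c',s[:2],'r',np.sqrt(s[2]+s[0]**2+s[1]**2))
```

```text
rows x from -.1 step .02, cols y -.7.. step .02 to 0
-0.10  ....................................
-0.08  ....................................
-0.06  ....................................
-0.04  ....................................
-0.02  ....................................
 0.00  ....................................
 0.02  ....................................
 0.04  ....................................
 0.06  ..................................##
 0.08  ..................................##
 0.10  ..............####................##
 0.12  ....##############................##
 0.14  ....###############................#
 0.16  ###################................#
 0.18  ###################...............##
 0.20  #####################............###
 0.22  ####################################
 0.24  ####################################
 0.26  ####################################
 0.28  ####################################
 0.30  ##..################################
 0.32  ....################################
 0.34  ...#################################
 0.36  ...#################################
 0.38  ...#################################
 0.40  ...#################################
 0.42  ...#################################
 0.44  ...#################################
 0.46  ...#################....############
 0.48  ...######.###.######################
 0.50  ...######.###.######################
 0.52  .#########.#########################
 0.54  ####################################
 0.56  ####################################
 0.58  #######.############################
 0.60  #####....###########################
ring c [0.66657397 0.05981383] r 0.02400857935504632
```

The rod with its handle at (384,246) in the first top view is the right-most of the two, and no bench within reach has been left unseen there apart from the image edge. The enlarged crops confirm the handle, rod and prong. Next I'll descend over it.

>>> play_rows([
  [0,0,4.5],
  [0,0,4.5],
  [0,0,4.5],
  [0,0,4.5],
  [0,0,2.8],
  [0,0,1.0],
  [0,0,0],
  [0,0,0],
], spin=[0,0,0,0,0,0,0,0], gripper=[0,0,0,0,0,0,0,0])

```text
clock: 4.95
tcp_pos: [0.4646, -0.2599, 0.0315]
orientation: [0.0, -0.704, 0.71, -0.001]
contact_force: [-0.0, 0.5, -0.4]
width: 0.0854
```

Run:
```python
from h import *
c=grab('top','top2');s=grab('side','side2'); st=status.read_state(); print(st['tcp_pos'],st['orientation'],st['contact_force'])
crop(s,'g2',290,90,430,240,4)
```

```text
[ 0.46467758 -0.25966426  0.03143278] [ 1.23085717e-04 -7.04118144e-01  7.10082110e-01 -1.01018454e-03] [-0.70277503 -0.17916618  0.29064106]
```

View pics/g2.png

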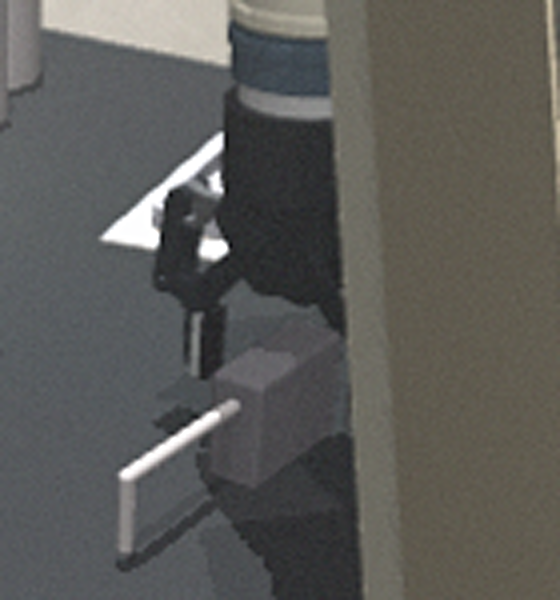

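The fingers straddle the block across its 30 mm width. I'll close on it.

>>> play_rows([
  [0,0,0],
  [0,0,0],
  [0,0,0],
  [0,0,0],
  [0,0,0],
  [0,0,0],
], spin=[0,0,0,0,0,0], gripper=[1,1,1,1,1,1], grip_force=60)

```text
clock: 5.8
tcp_pos: [0.4643, -0.2592, 0.0305]
orientation: [0.0, -0.704, 0.71, -0.0]
contact_force: [-1.6, -0.1, 5.4]
width: 0.0293
```

Run:
```python
from h import *
st=status.read_state(); print(st['tcp_pos'],st['orientation'],st['contact_force'],st['width'])
```

```text
[ 0.46426358 -0.25920767  0.03050551] [ 1.72784095e-05 -7.04168756e-01  7.10032628e-01 -1.72888985e-04] [-1.58577833 -0.10594801  5.38867434] 0.029316939183715206
```

>>> play_rows([
  [0,0,-2],
  [0,0,-4],
  [-3,0.6,0],
  [-6,1.0,0],
  [-6,1.0,0],
  [-6,0.8,0],
  [-3,0,0],
  [0,0,0],
], spin=[0,0,0,0,0,0,0,0], gripper=[1,1,1,1,1,1,1,1])

```text
clock: 6.8
tcp_pos: [0.4315, -0.0169, 0.09]
orientation: [-0.0, -0.705, 0.709, 0.0]
contact_force: [-0.1, -1.5, -3.7]
width: 0.0294
```

>>> play_rows([
  [0,0,0],
  [0,0,0],
  [0,0,0],
  [0,0,0],
  [0,0,0],
  [0,0,0],
  [0,0,0],
  [0,0,0],
  [0,0,0],
  [0,0,0],
  [0,0,0],
], spin=[5,10,10,10,10,10,10,10,10,5,0], gripper=[1,1,1,1,1,1,1,1,1,1,1])

```text
clock: 8.18
tcp_pos: [0.4321, -0.0195, 0.0899]
orientation: [-0.0, 0.004, 1.0, 0.0]
contact_force: [0.8, 0.4, -3.3]
width: 0.0297
```

Run:
```python
from h import *
c=grab('top','top3');s=grab('side','side3'); st=status.read_state(); print(st['tcp_pos'],st['orientation'],st['contact_force'],st['width'],st['joint_pos'])
```

```text
[ 0.43213113 -0.01931884  0.09005592] [-2.37905183e-04  3.42401146e-03  9.99994110e-01  9.52438240e-06] [-0.24352062 -0.40968476 -1.83926199] 0.029589073080416712 [-2.39106243e-01  1.73127772e-01 -5.26107024e-01  8.72028635e-01
 -9.25825985e-05 -2.32258185e-01]
```

View pics/top3.png

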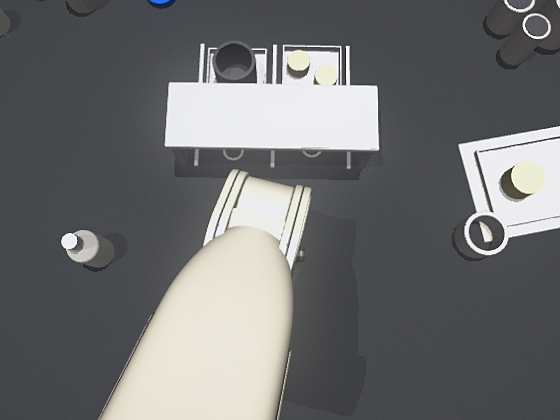

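View pics/side3.png

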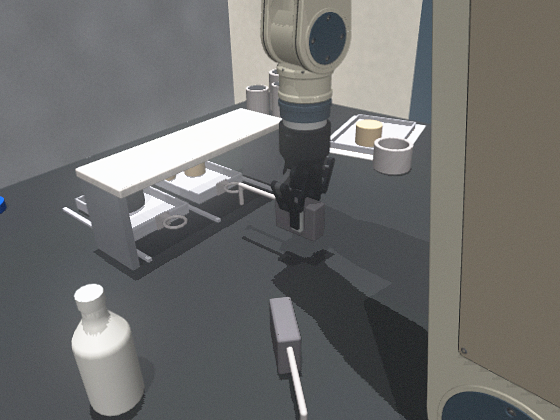

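Run:
```python
from h import *
s=load('side3'); crop(s,'hk3',215,165,335,250,6.5)
def proj(c,p):
    T=np.linalg.inv(c['cam_to_world']); q=T[:3,:3]@np.array(p)+T[:3,3]
    return cv2.projectPoints(q.reshape(1,1,3),np.zeros(3),np.zeros(3),c['K'],np.array([float(c['k1']),0,0,0,0]))[0].ravel()
for p in [(.5721,-.0203,.0635),(.5721,-.0203,.1045)]:
    u=proj(s,p); print(p,u,(u-[215,165])*6.5)
```

```text
(0.5721, -0.0203, 0.0635) [241.42417774 204.61081145] [171.75715534 257.47027439]
(0.5721, -0.0203, 0.1045) [240.05037663 184.29713661] [162.82744812 125.43138798]
```

View pics/hk3.png

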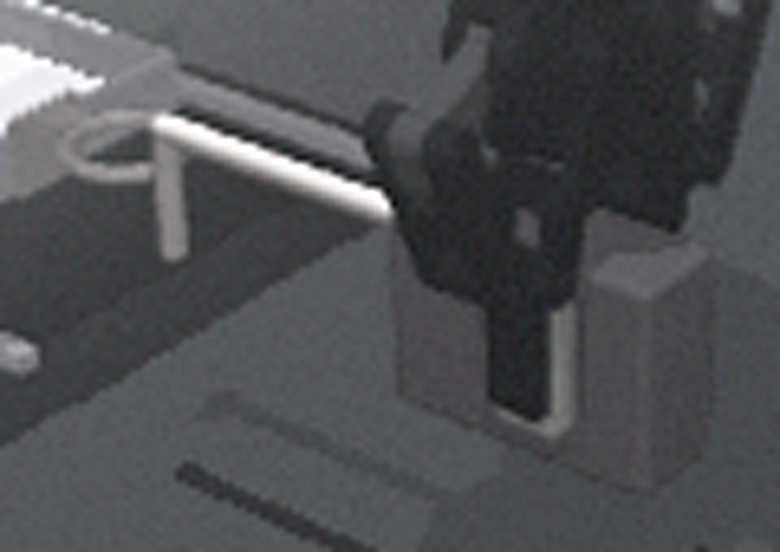

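>>> play_rows([
  [0,4,0],
  [0,4,0],
  [0,0,0],
  [-2.5,0,0],
  [-2.5,0,0],
  [-2.5,0,0],
  [-2.0,0,0],
  [0,0,0],
  [0,0,0],
], spin=[0,0,0,0,0,0,0,0,0], gripper=[1,1,1,1,1,1,1,1,1])

```text
clock: 9.4
tcp_pos: [0.527, 0.0599, 0.0899]
orientation: [-0.001, 0.004, 1.0, -0.0]
contact_force: [-0.1, 0.2, -3.1]
width: 0.029
```

Run:
```python
from h import *
s=grab('side','side4'); st=status.read_state(); print(st['clock'],st['tcp_pos'],st['orientation'],st['contact_force'],st['width'])
crop(s,'hk4',130,160,270,265,5.5)
```

```text
9.45 [0.52695291 0.05999102 0.09007654] [-5.18888662e-04  4.10112511e-03  9.99991455e-01 -2.80346023e-05] [-1.04467561  0.64361264 -2.53451648] 0.02928107667245477
```

View pics/hk4.png

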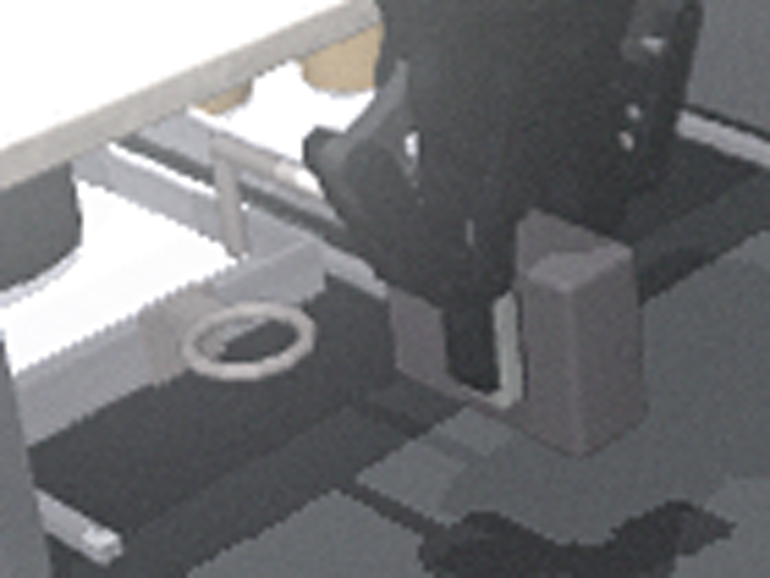

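The prong hangs over the eye: tip at (238,255) in the crop, eye centre (249,341), and the 33 mm drop projects to about (244,347). That is within 2 mm of centre, so I'll lower it.

>>> play_rows([
  [0,-0.1,1.0],
  [0,0,1.2],
  [0,0,1.2],
  [0,0,0],
  [0,0,1.2],
  [0,0,1.1],
  [0,0,0],
  [0,0,0],
], spin=[0,0,0,0,0,0,0,0], gripper=[1,1,1,1,1,1,1,1])

```text
clock: 10.45
tcp_pos: [0.5279, 0.0594, 0.0333]
orientation: [0.0, 0.004, 1.0, 0.0]
contact_force: [0.0, -0.4, -2.7]
width: 0.0294
```

Run:
```python
from h import *
s=grab('side','side5'); st=status.read_state(); print(st['clock'],st['tcp_pos'],st['orientation'],st['contact_force'],st['width'])
crop(s,'hk5',130,160,270,265,5.5)
```

```text
10.5 [0.52804059 0.05933656 0.03348918] [ 1.82407169e-04  4.15550624e-03  9.99991349e-01 -6.71694545e-06] [-0.15810989 -0.20076688 -2.86396568] 0.029596654453024666
```

View pics/hk5.png

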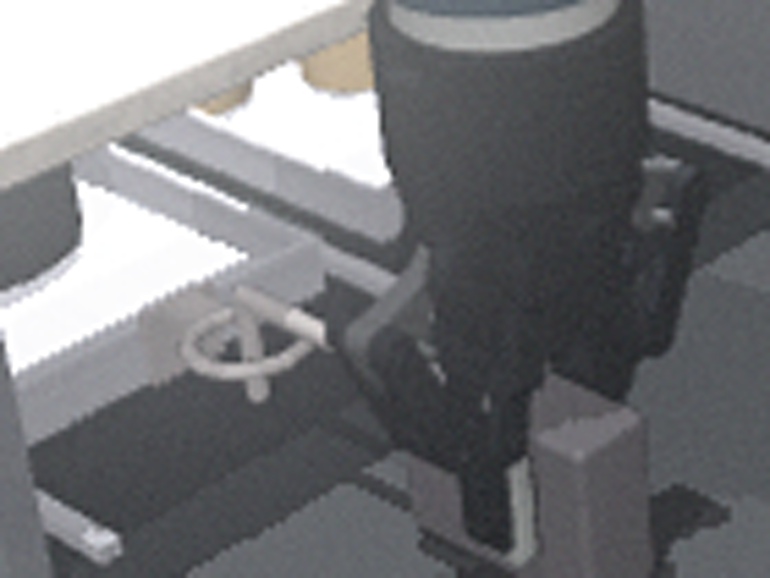

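The prong is through the eye: inside the ring at (245,330), with its tip below the ring at (258,392). The vertical force shows only the rod's weight. Now I'll pull.

>>> play_rows([
  [0.5,0,0],
  [1.0,0,0],
  [1.0,0,0],
  [1.0,0,0],
  [1.0,0,0],
  [1.0,0,0],
  [1.0,0,0],
  [1.0,0,0],
  [0.6,0,0],
  [0,0,0],
  [0,0,0],
], spin=[0,0,0,0,0,0,0,0,0,0,0], gripper=[1,1,1,1,1,1,1,1,1,1,1])

```text
clock: 11.88
tcp_pos: [0.4463, 0.0601, 0.033]
orientation: [-0.001, 0.004, 1.0, 0.0]
contact_force: [-0.1, -0.3, -2.1]
width: 0.0293
```

Run:
```python
from h import *
t=grab('top','top6');s=grab('side','side6'); st=status.read_state(); print(st['clock'],st['tcp_pos'],st['orientation'],st['contact_force'],st['width'])
crop(s,'hk6',100,150,320,310,3.6)
```

```text
11.975 [0.44661052 0.06003495 0.03305953] [-4.62943817e-04  4.16115377e-03  9.99991235e-01  3.63199554e-05] [ 0.6758771  -0.62411085 -2.32853077] 0.029331393340516376
```

View pics/hk6.png

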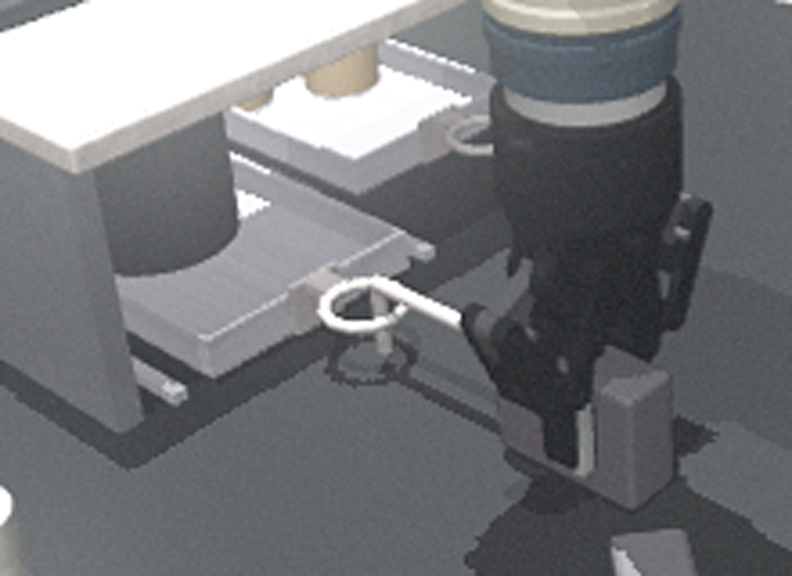

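View pics/top6.png

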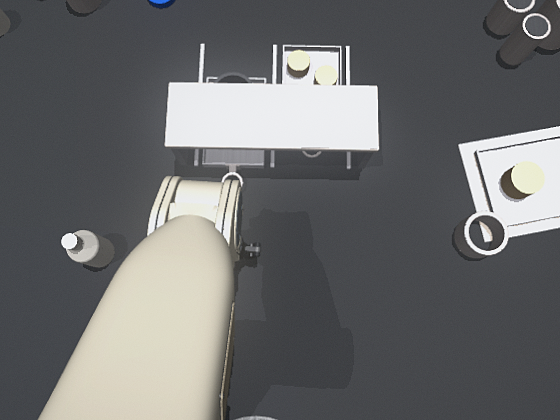

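Run:
```python
from h import *
s=load('side6'); t=load('top6')
print('ring side',pt(s,100+361/3.6,150+305/3.6,.031))
crop(t,'rt6',190,140,270,200,9)
t0=load('top0')
print('other handle',pt(t0,180,308,.06), [pt(t0,u,v,.06).round(3) for u,v in((190,290),(199,297),(172,329),(161,321))])
```

```text
ring side [0.5972796  0.06093288 0.031     ]
other handle [0.33619161 0.15086173 0.06      ] [array([0.371, 0.133, 0.06 ]), array([0.358, 0.115, 0.06 ]), array([0.296, 0.164, 0.06 ]), array([0.311, 0.186, 0.06 ])]
```

View pics/rt6.png

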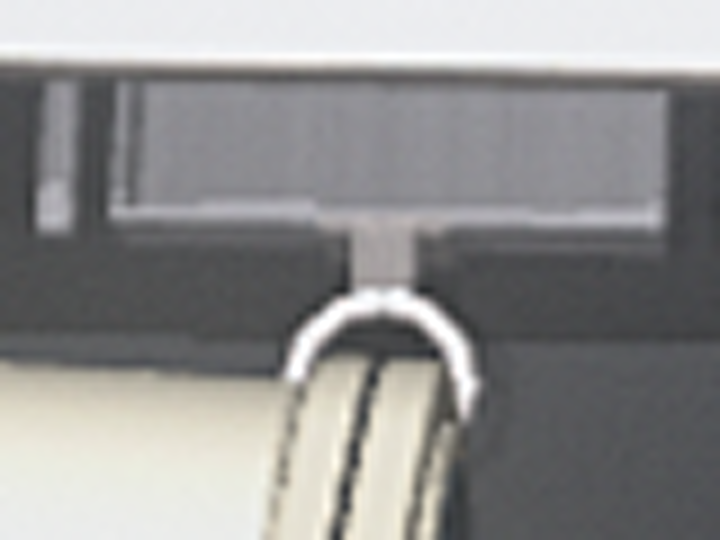

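>>> play_rows([
  [0,0,0.15],
  [0,0,0.15],
  [0,0,0],
], spin=[0,0,0], gripper=[1,1,1])

```text
clock: 12.35
tcp_pos: [0.4468, 0.06, 0.0305]
orientation: [0.0, 0.004, 1.0, -0.0]
contact_force: [-2.5, 0.4, 4.0]
width: 0.0298
```

Run:
```python
from h import *
t=load('top6'); print('ring back edge top',pt(t,190+383/9,140+286/9,.033))
s=grab('side','side7'); st=status.read_state(); print(st['clock'],st['tcp_pos'],st['contact_force'],st['width'])
crop(s,'hk7',180,200,300,300,5.5)
```

```text
ring back edge top [0.61983127 0.05975843 0.033     ]
12.4 [0.44678482 0.06004005 0.03049832] [-2.67250183  0.09564047  4.33930761] 0.029488664605316357
```

View pics/hk7.png

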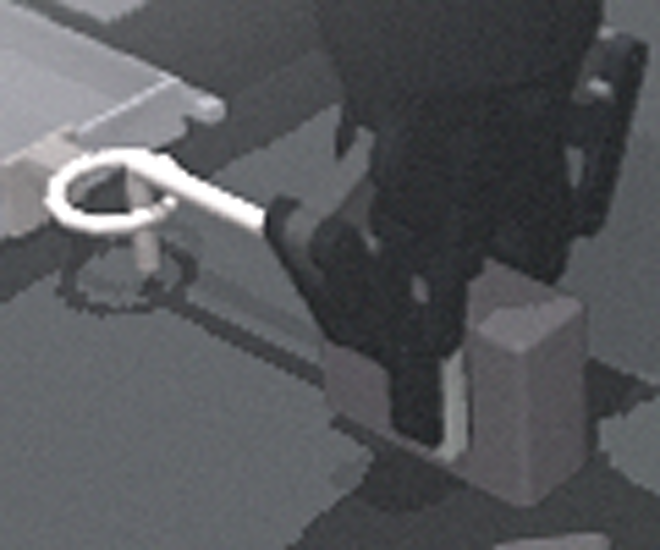

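The block now stands on the bench, carrying about 7 N. From the top view the eye's back edge is at x=0.620, 10 mm clear of the ledge front at 0.630. I'll release and rise.

>>> play_rows([
  [0,0,0],
  [0,0,0],
  [0,0,0],
  [0,0,0],
  [0,0,0],
  [0,0,0],
], spin=[0,0,0,0,0,0], gripper=[0.3,0,0,0,0,0])

```text
clock: 13.15
tcp_pos: [0.4469, 0.06, 0.0303]
orientation: [0.0, 0.004, 1.0, 0.0]
contact_force: [0.9, 0.4, -0.5]
width: 0.0853
```

>>> play_rows([
  [0,0,-1],
  [0,0,-2],
  [0,0,-4],
  [0,0,-5],
  [0,0,-5],
  [0,0,-3],
  [0,0,0],
], spin=[0,0,0,0,0,0,0], gripper=[0,0,0,0,0,0,0])

```text
clock: 14.02
tcp_pos: [0.4477, 0.06, 0.233]
orientation: [0.002, 0.004, 1.0, -0.0]
contact_force: [0.8, 0.4, -0.7]
width: 0.0853
```

>>> play_rows([
  [3,-4,0],
  [3,-5,0],
  [2,-5,0],
  [0,-5,0],
  [0,-5,0],
  [0,-4,0],
  [0,0,0],
  [0,0,0],
], spin=[0,0,0,0,0,0,0,0], gripper=[0,0,0,0,0,0,0,0])

```text
clock: 15.02
tcp_pos: [0.3641, -0.2188, 0.2297]
orientation: [-0.001, 0.004, 1.0, 0.001]
contact_force: [-0.1, 1.2, 0.2]
width: 0.0857
```

Run:
```python
from h import *
t=grab('top','top8');s=grab('side','side8'); st=status.read_state(); print(st['clock'],st['tcp_pos'],st['contact_force'],st['width'])
crop(t,'t8',150,60,390,260,3.2); crop(s,'s8',80,140,330,320,3.1)
```

```text
15.125 [ 0.36435497 -0.21830355  0.23009792] [0.21339676 0.8214849  0.47728323] 0.08557024593242553
```

View pics/t8.png

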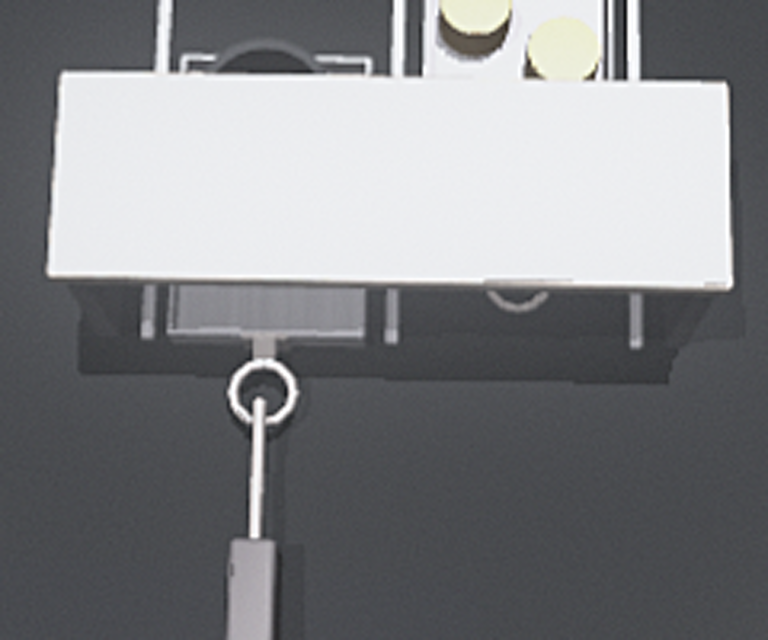

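View pics/s8.png

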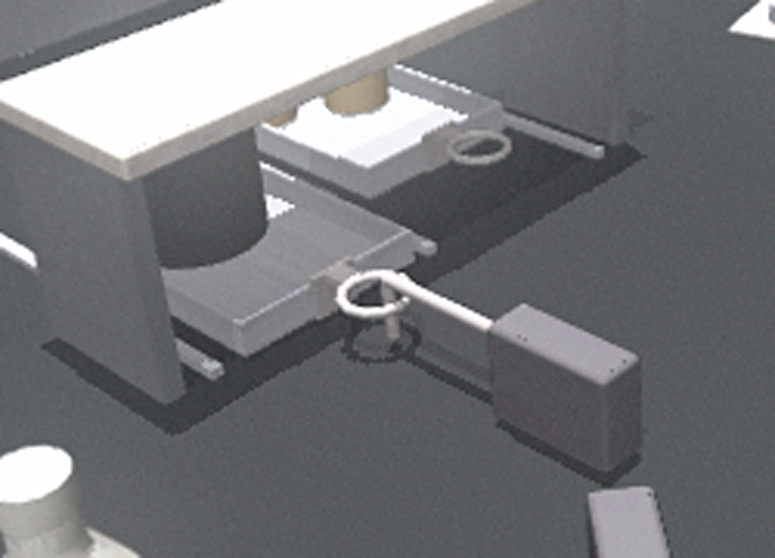

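The views show the rod standing upright, the prong in the eye and the whole eye in front of the ledge. The other eye is at top-view pixel (312,157), as before. I'm handing in.

Run:
```python
from h import *
t=load('top8'); print(pt(t,150+264/3.2,60+357/3.2,.033)); print(ctrl.hand_in())
```

```text
[0.62029947 0.05988948 0.033     ]
the job is handed in; nothing more can be done
None
```

I pulled the mould tray out with the hooked rod until its whole eye was clear of the ledge, then stood the rod upright on the bench and let go. The job was handed in at about 15 s of the 42 s allowed; no verdict is reported.

- **Rod:** I took the right-most of the two look-alikes by its handle block, lowered its prong into the mould tray's eye under the ledge, and pulled about 7 cm.
- **Eye clearance:** at the last check the eye's back edge was at x ≈ 0.620 m and the ledge front at ≈ 0.630 m, so about 10 mm clear. The side camera agreed when I checked it before letting go.
- **Final state:** the rod stands upright with its hook still in the eye. The core tray's eye is at the same pixels as at the start, and the open gripper is well away.
- **Forces:** the readings I took stayed under 10 N, and no check failed or disagreed.

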